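Snap the lid onto a new sharps container

TASK

A new sharps container is to be put together: its label has just been filled in and the marker pen was left lying across the open mouth. Take the marker off and lay it flat on the desk clear of the container, then set the loose lid on the container and press it straight down until it snaps home under both side catches. Leave everything else on the desk where it is, and finish while still holding the lid down with a firm push (some 15 N is plenty): do not let go of it.

Things in the scene. Friction and masses are not known exactly. Their poses are not given: they have to be found in the camera images.
- container: The open sharps container: a light grey tapered tub, 72 (x) x 92 (y) mm at the rim, 56 mm high, label on its -x side, loose, 0.25 kg, on the desk left of the microscope, its y roughly towards or away from the robot. Origin: centre of its underside, z up. Mouth 64 (x) x 86 (y) mm inside. A sprung catch stands at the middle of each y end, out to y = +-51 mm, rising to z = 72 mm.
- container_rim (a point): Centre of the container's mouth at rim height, z = 56 mm in the container's frame, same axes. Keep the arm clear of the printer on the left counter (x > 0.51, y > 0.35, up to z = 0.44), the microscope's eyepieces (x > 0.44, y -0.23 to -0.10, z 0.31 to 0.39) and its monitor (x 0.52 to 0.56, y -0.31 to -0.05, z > 0.39).
- catch_1 (a joint): Bend of the catch at the container's +y end, rad: 0 upright at rest, about 0.07 while the lid's edge is forced past its hook, about 0 again when the lid has snapped under it. The catch is 26 mm wide in x; its hook reaches in over the rim to y = 43 mm, hook underside at z = 61.5 mm, a sloping lead-in above it from z = 64 to 70.5 mm.
- catch_2 (a joint): The same for the mirrored catch at the -y end.
- lid: The container's lid, light grey, loose, 0.11 kg, right way up on the desk in front of or behind the container. Origin: centre of its underside, z up. From below: a tapered plug 14 mm high that enters the mouth (61.6 x 83.6 mm at the top, 56 x 78 at the bottom), a plate 72 (x) x 92 (y) x 4 mm, and a hood to grip, 48 mm along x, 30 mm across y, from z = 18 to 50 mm.
- lid_seat (a point): Centre of the underside of the lid's plate, z = 14 mm in the lid's frame; meets container_rim when the lid is home. The lid fits with its y along the container's y, either way round. It meets the catches 12 mm above home; the push climbs to about 10 N (7 to 15), drops suddenly about 5 mm above home, the catches click in at 1.5 mm, and then the plate lands on the rim.
- lid_hood (a point): Middle of the hood, z = 34 mm in the frame of the lid; a closed flap on top of the hood reaches z = 51.5 mm.
- marker: Black marker pen, 135 mm long along its y, 17 mm across, 12 g, lying across the container's rim roughly along the container's x. Origin: underside of its middle; its axis is 8.5 mm higher. Its cap half (-y) is flat-sided and does not roll. Free desk: left of the microscope, x 0.44 to 0.75, y 0.0 to 0.27. Microscope stage at y < -0.02, 0.15 m high; counter, 0.12 to 0.16 m high, at y > 0.32.
- syringe_a: Capped syringe 21 x 126 x 23 mm lying on the desk, to be left alone; origin: centre of its underside, long along its y.
- syringe_b: Second capped syringe, 21 x 124 x 23 mm, to be left alone; origin and axes as the first.
- tube_a: Capped blood tube 16 x 88 x 17 mm lying on the desk, to be left alone; origin: centre of its underside, long along its y.
- forceps_a: Steel forceps 13 x 116 x 7 mm lying on the desk, to be left alone; origin: centre of its underside, long along its y.
- cup: White specimen cup with lid, 63 mm across and 69 mm high, standing on the desk, to be left alone; origin: centre of its underside.

How it is judged:
On the way, in this order (a step that is already met when the one before it is completed fails the run):
1. the marker lies at rest on the desk, clear of the container, let go (height (world z) of marker between -0.01 and 0.02 m and angle between marker's own y axis and vertical between 1.42 and 1.72 rad and horizontal distance between marker and container above 0.065 m and contact force between marker and container below 0.05 N and contact force between marker and lid below 0.05 N and contact force between the fingers and marker below 0.05 N and linear speed of marker below 0.03 m/s), for 0.3 s.
2. the lid is home on the rim, snapped under both catches (z of lid_seat in the frame of container_rim between -0.003 and 0.0015 m and horizontal distance between lid_seat and container_rim below 0.004 m and angle between the z axis of lid and the z axis of container, either way round below 0.03 rad and value of joint each of catch_1, catch_2 below 0.02 rad), for 0.2 s.
At the end, for the whole second after the job is handed in: Container upright on the desk; lid plate within 1.5 mm of the rim and 4 mm of centre, both catches sprung back (under 0.02 rad); the fingers still on the lid, pressing it on the container with over 6 N; marker flat on the desk, touching nothing of these, over 65 mm from the container's centre (all of step 1 and all of step 2 and angle between container's own z axis and vertical below 0.05 rad and height (world z) of container between -0.006 and 0.006 m and contact force between lid and container above 6 N and contact force between the fingers and lid above 3 N); the arm keeps its last pose, push and grip.
It fails at once if another thing on the desk is moved by more than 30 mm (distance of any of syringe_a, syringe_b, tube_a, forceps_a, cup from where it was at the start of the episode above 0.03 m).
It fails at once if the container is tipped over (angle between container's own z axis and vertical above 0.4 rad).
It also fails if it takes over 64 s, if anything falls off the work surface, if the arm or the gripper's body presses on something with over 40 N, if the wrist force passes 120 N, or if a joint passes its speed limit or range.

ROBOT

A 6-joint arm with a two-finger parallel gripper is mounted at the origin on a cart in front of the work surface, level with it; the furniture and walls round the work are solid. World frame = base frame: x ahead of the robot, y to its left, z up, the work surface at z = 0. Lengths are in m, angles in rad, forces in N, time in s.
With the tool pointing down it reaches from about 0.25 to 0.725 m from the base axis. Payload 4 kg.
Tool frame: the origin (TCP) lies midway between the tips of the shut fingers; the grasp point (between the pads) lies 19 mm behind it; z points along the fingers, x is the direction in which the jaws open and shut, and the axes are right-handed (so a half turn about z gives the same grasp; the last joint's range is limited). The gripper opens to 85 mm and grips with 20 to 120 N. Pads are 22 mm wide; open, the fingers measure 114 mm over their backs; the gripper's body (76 mm by 85 mm) begins 54 mm behind the grasp point. The pads swing forward as they close: fully open they stand 13 mm farther back than shut.
Start: joints at [-1.243, 0.241, 0.005, 1.335, 0, 1.571], TCP at [0.161, -0.473, 0.231] pointing down, gripper open.
Joint ranges: [-2.72, 2.72], [-1.05, 1.87], [-1.09, 1.28], [-1.99, 2.15], [-1.42, 1.44], [-3.14, 3.14]. Speed limits (rad/s): [2.79, 2.79, 3.14, 3.14, 3.14, 3.14].

INTERFACE

Orientations are given as a unit quaternion [x, y, z, w].
In Python, from workcell import bot, vision, ticket gives the robot as it stands.
- The arm moves only by the tool play_rows, never from a script. Its argument "deltas" is one flat list of numbers, 5 for each row, row after row: the opening, from 0 (shut) to 1 (fully open), then the shift along the tool's x, y, z in units of 60 mm (1.0 is 60 mm), then the turn about the tool's z in degrees. A call has 1 to 12 rows; each row shifts and turns the pose as measured when the row begins, along the tool's axes as they then stand; what a row does not reach is not made up. A row lasts 1/8 s, in which the tool goes at most 62.5 mm and 10.7 degrees, less where a joint would pass 70% of its speed; a pose out of reach is approached as far as the arm can. A call is refused whole if a number of a shift passes 1 or a number of a turn 10.7, either way. A call with a gripper value outside its range is refused whole. The fingers move at their own pace and stop on an object; the grip force is fixed at half the most. Time passes only in rows, so rows that do not move let the fingers close. It gives the time, the measured TCP pose, the force and the opening at its end, in the units of the state.
- bot.get_obs(): the state, without advancing time (a new reading comes with each control period).
- vision.camera(name): name is "side" or "top" or "wrist"; returns a dict with "color" (480x640x3 uint8, blue, green, red), "intrinsics" (3x3 intrinsics, pixels), "k1" (the pictures are not rectified: a ray, as slopes to the right and down, at radius r is drawn at 1 + k1 r^2 times it, then the intrinsics apply), "rvec" (rotation vector, rad) and "tvec" (3), from world to camera coordinates, as OpenCV has them. Camera axes: x right, y down, z forward; pixel columns grow to the right and rows downward; lengths in m; the calibration is good to about 2 mm. A picture is of the moment at which its call begins. There is no depth.
- ticket.job_done(): hands the job in, once; it reports no verdict.
The state is a dict: "clock": time; "joint_pos": joint angles; "joint_vel": joint speeds; "tau": joint torques, N m; "eef_pos": TCP position; "tool_rot": TCP orientation; "ft_force": force on the tool from outside, world axes, zero at the start; "ft_torque": the same for the moment, N m; "grip_width": finger opening in m.
Only numpy, scipy, OpenCV 4.12 (cv2) and the standard library are available. Lean on these libraries where they do the work, as an engineer would, in place of code of your own. Each camera call takes 0.05 s, during which the arm holds its last target. There are 200 camera calls.

## Working session

There is one attempt and no reset: what is moved stays moved. The work goes in short steps, Python scripts to look and compute and a tool call to move; the robot and the scene stay as the last step left them, time stands still between calls to the robot, and variables do not carry over. Pictures are saved under pics/ and viewed, about 8 in all and at most 12, crops included, and the job is handed in when it is done.

Besides the shell and the picture viewer there is one more tool, called after "Call:" by a JSON object that holds its "fn" and its "kwargs", one argument or row to a line. play_rows: Moves the arm, as the interface text tells. Its arguments: {"type":"object","properties":{"deltas":{"type":"array"}},"required":["deltas"]}

```bash
mkdir -p pics; ls; cat > h.py <<'E'
import cv2,numpy as np
from workcell import bot,vision,ticket
def cam(n,save=None):
    c=vision.camera(n)
    if save: cv2.imwrite('pics/'+save+'.png',c['color'])
    return c
def ray(c,u,v):
    K=np.array(c['intrinsics'],float);k1=float(c['k1'])
    d=np.array([(u-K[0,2])/K[0,0],(v-K[1,2])/K[1,1]]);s=d.copy()
    for _ in range(30): s=d/(1+k1*(s@s))
    R=cv2.Rodrigues(np.array(c['rvec'],float))[0];t=np.array(c['tvec'],float).ravel()
    return -R.T@t,R.T@np.array([s[0],s[1],1])
def onz(c,u,v,z):
    o,d=ray(c,u,v);return o+d*(z-o[2])/d[2]
def proj(c,P):
    K=np.array(c['intrinsics'],float);R=cv2.Rodrigues(np.array(c['rvec'],float))[0]
    p=R@np.array(P,float)+np.array(c['tvec'],float).ravel();s=p[:2]/p[2];s=s*(1+float(c['k1'])*(s@s))
    return np.array([K[0,0]*s[0]+K[0,2],K[1,1]*s[1]+K[1,2]])
E
python3 - <<'E'
from h import *
import pickle
for n in('top','side'):
    c=cam(n,n+'0');pickle.dump(c,open(n+'0.pkl','wb'));o,d=ray(c,320,240);print(n,o,d,c['intrinsics'],c['k1'])
o=bot.get_obs();print(o)
E
```

```text
pics
top [ 0.43521757 -0.13888801  1.25176502] [ 0.16854338  0.03066196 -0.98524358] [[513.83918248   0.         323.49638741]
 [  0.         513.83918248 238.77935351]
 [  0.           0.           1.        ]] -0.023874809430438126
side [0.22726139 0.20963729 0.90954085] [ 0.38480791 -0.33522728 -0.86000597] [[441.92728557   0.         322.88564926]
 [  0.         441.92728557 237.92302945]
 [  0.           0.           1.        ]] 0.0054045543026031715
{'clock': 0.1, 'joint_pos': array([-1.24298565e+00,  2.41325079e-01,  3.84437453e-03,  1.33521546e+00,
       -3.03815865e-06,  1.57081608e+00]), 'joint_vel': array([ 1.00430134e-03, -1.73582146e-03,  2.07448242e-03,  1.64417223e-05,
        8.46615779e-04,  3.68226333e-04]), 'tau': array([-5.92307242e-04, -3.73137367e+01,  2.53010434e+01,  1.08579968e-02,
       -6.34251521e-06, -1.13029093e-07]), 'eef_pos': array([ 0.16079824, -0.47282688,  0.2305027 ]), 'tool_rot': array([ 8.13004051e-01, -5.82257254e-01, -7.73185066e-04, -5.51848144e-04]), 'ft_force': array([0.12257692, 0.27430847, 0.34836369]), 'ft_torque': array([0.00486094, 0.01450748, 0.01144488]), 'grip_width': 0.0852149082619252}
```

View pics/top0.png

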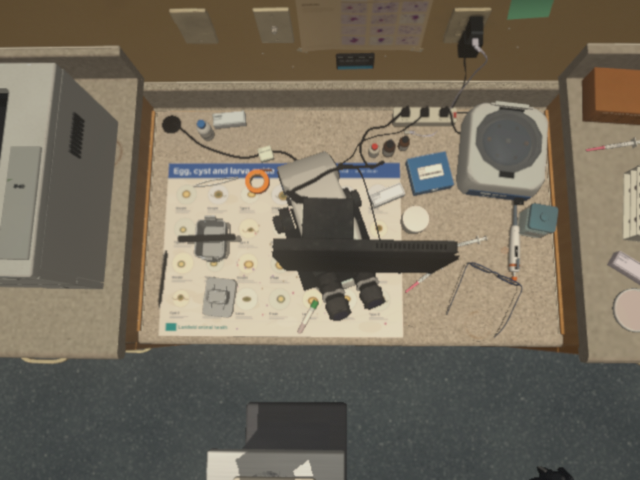

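View pics/side0.png

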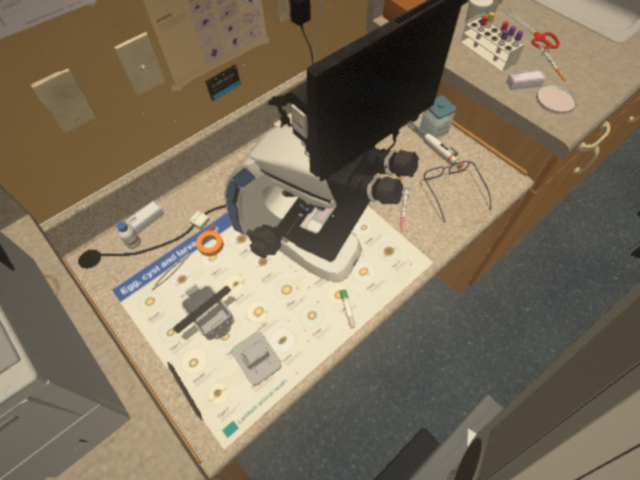

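The top view shows the container at about (212,239) with the marker across it (178–240, 238), and the lid at (220,297). In the side view the container is at (207,312) and the lid at (256,358). I'll enlarge both.

```bash
python3 - <<'E'
import cv2,numpy as np
a=cv2.imread('pics/top0.png')[205:330,155:255];b=cv2.imread('pics/side0.png')[270:395,165:290]
m=np.hstack([cv2.resize(a,None,fx=4,fy=4,interpolation=2)[:, :400],cv2.resize(b,None,fx=3.2,fy=4,interpolation=2)])
cv2.imwrite('pics/m0.png',m)
E
```

```text
(no output)
```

View pics/m0.png

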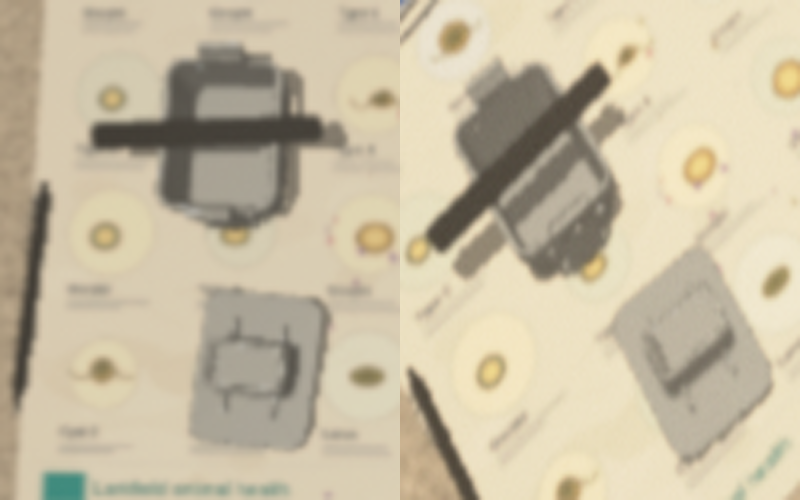

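```bash
python3 - <<'E'
from h import *
import pickle
T=pickle.load(open('top0.pkl','rb'));S=pickle.load(open('side0.pkl','rb'))
t=lambda x,y:(155+x/4,205+y/4); s=lambda x,y:(165+(x-400)/3.2,270+y/4)
def show(n,c,p,z): print(n,onz(c,*p,z).round(4))
for n,p in dict(mL=(91,135),mR=(322,129),mR2=(345,134)).items(): show('T '+n,T,t(*p),.0645)
for n,p in dict(mL=(434,241),mR=(604,74)).items(): show('S '+n,S,s(*p),.0645)
for n,p in dict(far=(220,48),near=(238,220)).items(): show('T catch '+n,T,t(*p),.070)
for n,p in dict(a=(168,65),b=(299,72),d=(294,210),c=(163,200)).items(): show('T rim '+n,T,t(*p),.056)
for n,p in dict(a=(545,65),b=(620,190),).items(): show('S rim '+n,S,s(*p),.056)
L=[onz(T,*t(*p),.018) for p in [(203,290),(328,300),(309,450),(190,440)]]
print('lidT',np.round(L,4),np.mean(L,0))
L=[onz(S,*s(*p),.018) for p in [(697,245),(772,388),(684,464),(613,320)]]
print('lidS',np.round(L,4),np.mean(L,0))
L=[onz(T,*t(*p),.05) for p in [(214,336),(290,342),(285,397),(208,388)]]
print('hoodT',np.round(L,4),np.mean(L,0))
E
```

```text
T mL [0.6404 0.2348 0.0645]
T mR [0.6444 0.0975 0.0645]
T mR2 [0.6414 0.0837 0.0645]
S mL [0.6407 0.2313 0.0645]
S mR [0.6444 0.1002 0.0645]
T catch far [0.6919 0.1589 0.07  ]
T catch near [0.5894 0.1437 0.07  ]
T rim a [0.6845 0.1933 0.056 ]
T rim b [0.6804 0.1142 0.056 ]
T rim d [0.5973 0.114  0.056 ]
T rim c [0.603  0.1923 0.056 ]
S rim a [0.6788 0.1251 0.056 ]
S rim b [0.5892 0.1292 0.056 ]
lidT [[0.5534 0.1757 0.018 ]
 [0.5477 0.0993 0.018 ]
 [0.458  0.1076 0.018 ]
 [0.4634 0.1795 0.018 ]] [0.50563322 0.14053323 0.018     ]
lidS [[0.5472 0.106  0.018 ]
 [0.457  0.1162 0.018 ]
 [0.4642 0.1795 0.018 ]
 [0.5514 0.17   0.018 ]] [0.50494675 0.14290999 0.018     ]
hoodT [[0.5233 0.1598 0.05  ]
 [0.52   0.1147 0.05  ]
 [0.488  0.1164 0.05  ]
 [0.4929 0.162  0.05  ]] [0.5060324  0.13822885 0.05      ]
```

```bash
cat >> h.py <<'E'
from scipy.spatial.transform import Rotation as Ro
def go(x,y,z,yaw=None):
    o=bot.get_obs();R=Ro.from_quat(o['tool_rot']).as_matrix()
    y0=np.degrees(np.arctan2(R[1,0],R[0,0]))
    d=R.T@(np.array([x,y,z])-o['eef_pos'])
    print('shift units',(d/.06).round(3),'yaw',y0.round(2),'turn',None if yaw is None else round(-(yaw-y0),2))
E
python3 - <<'E'
from h import *
go(.40,.12,.26,0)
import pickle
T=pickle.load(open('top0.pkl','rb'))
print([onz(T,*p,0).round(3) for p in [(163,252),(161,300),(308,316),(193,187),(240,180),(257,181),(130,350),(272,160)]])
E
```

```text
shift units [-8.072 -6.955 -0.476] yaw -71.22 turn -71.22
[array([0.618, 0.29 , 0.   ]), array([0.499, 0.288, 0.   ]), array([ 0.463, -0.072,  0.   ]), array([0.785, 0.224, 0.   ]), array([0.803, 0.104, 0.   ]), array([0.8  , 0.061, 0.   ]), array([0.379, 0.357, 0.   ]), array([0.856, 0.024, 0.   ])]
```

Call:
{"fn": "play_rows", "kwargs": {
  "deltas": [0.5, -0.67, -0.58, -0.04, 0, 0.5, -0.67, -0.58, -0.04, 0, 0.5, -0.67, -0.58, -0.04, 0, 0.5, -0.67, -0.58, -0.04, 0, 0.5, -0.67, -0.58, -0.04, 0, 0.5, -0.67, -0.58, -0.04, 0, 0.5, -0.67, -0.58, -0.04, 0, 0.5, -0.67, -0.58, -0.04, 0, 0.5, -0.67, -0.58, -0.04, 0, 0.5, -0.67, -0.58, -0.04, 0, 0.5, -0.67, -0.58, -0.04, 0, 0.5, -0.67, -0.58, -0.04, 0]
}}

```text
clock: 1.6
eef_pos: [0.4064, 0.1337, 0.2586]
tool_rot: [0.81, -0.586, -0.002, -0.002]
ft_force: [1.4, -1.3, 0.0]
grip_width: 0.0429
```

Call:
{"fn": "play_rows", "kwargs": {
  "deltas": [0.5, 0, 0, 0, -10.5, 0.5, 0, 0, 0, -10.5, 0.5, 0, 0, 0, -10.5, 0.5, 0, 0, 0, -10.5, 0.5, 0, 0, 0, -10.5, 0.5, 0, 0, 0, -10.5, 0.5, 0, 0, 0, -10, 0.5, 0, 0, 0, 0]
}}

```text
clock: 2.6
eef_pos: [0.4047, 0.1379, 0.2543]
tool_rot: [1.0, 0.027, -0.005, -0.001]
ft_force: [-1.0, 0.0, 0.4]
grip_width: 0.0428
```

```bash
python3 - <<'E'
from h import *
go(.54,.15,.26,0);o=bot.get_obs();print(o['clock'],o['eef_pos'],o['joint_pos'],o['grip_width'],o['ft_force'])
E
```

```text
shift units [ 2.261 -0.08  -0.117] yaw 3.1 turn 3.1
2.6 [0.40471511 0.13786684 0.25426002] [ 0.32472709  0.09404551 -0.11312463  1.37214544  0.00506496  1.84133764] 0.04282904135887575 [-1.04978684  0.04463303  0.44794891]
```

Call:
{"fn": "play_rows", "kwargs": {
  "deltas": [0.5, 0.8, 0, -0.1, 0, 0.5, 0.8, 0, -0.1, 1.5, 0.5, 0, 0, 0, 0]
}}

```text
clock: 2.98
eef_pos: [0.501, 0.1427, 0.2635]
tool_rot: [1.0, 0.009, -0.007, -0.001]
ft_force: [-0.9, -1.0, 0.1]
grip_width: 0.0426
```

```bash
python3 - <<'E'
from h import *
import pickle
c=cam('wrist','w1');pickle.dump(c,open('w1.pkl','wb'))
go(.642,.166,.2,1.6);o=bot.get_obs();print(o['eef_pos'],ray(c,320,240))
E
```

```text
shift units [ 2.401 -0.343  1.024] yaw 1.12 turn -0.48
[0.49932233 0.14253737 0.2636616 ] (array([0.50111433, 0.2148598 , 0.4062602 ]), array([ 0.00598469, -0.29025184, -0.95710937]))
```

View pics/w1.png

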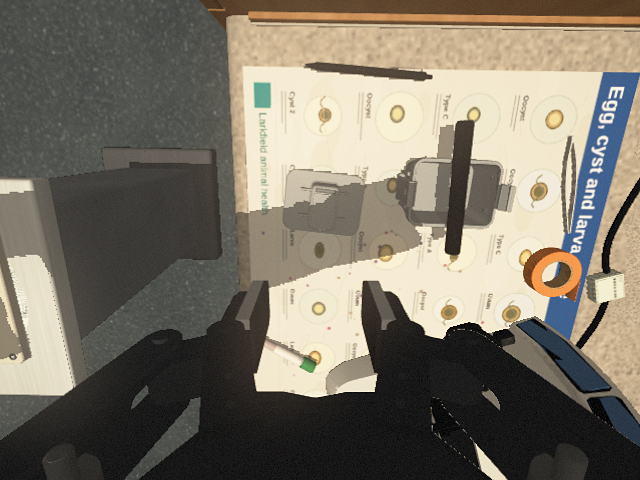

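The wrist view shows the marker from (462,121) to (453,254), the catches at about (405,188) and (512,196), and the lid around (323,203).

```bash
python3 - <<'E'
from h import *
import pickle
c=pickle.load(open('w1.pkl','rb'))
for n,p,z in [('m+',(462,121),.0645),('m-',(453,254),.0645),('cN',(400,188),.071),('cF',(516,197),.071),('rimFL',(503,165),.056),('rimNL',(413,159),.056),('rimNR',(409,224),.056),('rimFR',(498,227),.056)]: print(n,onz(c,*p,z).round(4))
im=c['color'][140:245,270:530];cv2.imwrite('pics/w1c.png',cv2.resize(im,None,fx=3,fy=3,interpolation=2))
E
```

```text
m+ [0.6368 0.2339 0.0645]
m- [0.6464 0.0989 0.0645]
cN [0.5818 0.1693 0.071 ]
cF [0.698  0.1627 0.071 ]
rimFL [0.6876 0.1928 0.056 ]
rimNL [0.5959 0.197  0.056 ]
rimNR [0.5985 0.1289 0.056 ]
rimFR [0.6937 0.1277 0.056 ]
```

View pics/w1c.png

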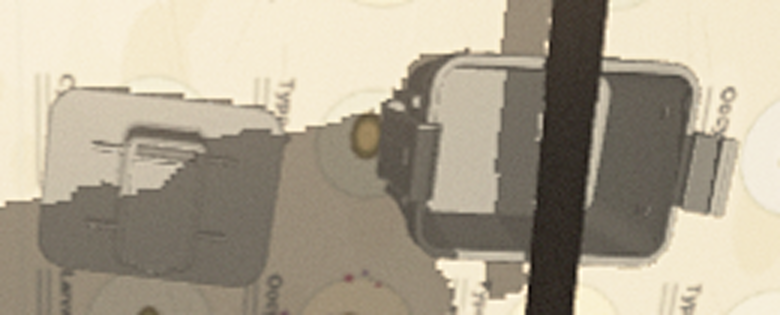

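Call:
{"fn": "play_rows", "kwargs": {
  "deltas": [0.5, 0.6, -0.09, 0.4, -1.5, 0.5, 0.6, -0.07, 0.4, -1.5, 0.5, 0.6, -0.05, 0.4, 0, 0.5, 0.6, -0.05, 0.4, 0, 0.5, 0, 0, 0.4, 0, 0.5, 0, 0, 0, 0]
}}

```text
clock: 3.78
eef_pos: [0.6373, 0.1664, 0.1395]
tool_rot: [0.999, 0.033, -0.01, -0.001]
ft_force: [0.8, -0.7, -0.3]
grip_width: 0.0427
```

```bash
python3 - <<'E'
from h import *
go(.642,.166,.055,4);print(bot.get_obs()['eef_pos'],bot.get_obs()['grip_width'])
E
```

```text
shift units [0.106 0.015 1.407] yaw 3.78 turn -0.22
[0.63731262 0.16644092 0.13953281] 0.04267577944081108
```

Call:
{"fn": "play_rows", "kwargs": {
  "deltas": [0.5, 0.13, 0, 0.7, 0, 0.5, 0.02, 0, 0.6, 0, 0.5, 0, 0, 0.13, 0, 0.5, 0, 0, 0, 0]
}}

```text
clock: 4.28
eef_pos: [0.6454, 0.1683, 0.0604]
tool_rot: [0.999, 0.032, -0.006, -0.002]
ft_force: [0.5, 0.4, 0.8]
grip_width: 0.0427
```

```bash
python3 - <<'E'
from h import *
go(.642,.166,.055,4);o=bot.get_obs();print(o['eef_pos'],Ro.from_quat(o['tool_rot']).as_matrix()[:,2],o['ft_force'])
E
```

```text
shift units [-0.058  0.035  0.09 ] yaw 3.68 turn -0.32
[0.64538312 0.16832001 0.06037366] [-0.01155133  0.00279628 -0.99992937] [0.51332506 0.40899177 0.84190422]
```

Close enough; go down 5 mm and grip.

Call:
{"fn": "play_rows", "kwargs": {
  "deltas": [0.5, -0.05, 0, 0.1, 0, 0, 0, 0, 0, 0, 0, 0, 0, 0, 0, 0, 0, 0, 0, 0, 0, 0, 0, 0, 0]
}}

```text
clock: 4.9
eef_pos: [0.645, 0.169, 0.0603]
tool_rot: [0.999, 0.032, -0.001, -0.003]
ft_force: [0.6, -0.1, 0.3]
grip_width: 0.0137
```

Call:
{"fn": "play_rows", "kwargs": {
  "deltas": [0, 0, 0, 0, 0, 0, 0, 0, -0.5, 0, 0, 0, 0, -0.8, 0, 0, 0, 0, -0.8, 0, 0, 0, 0, 0, 0]
}}

```text
clock: 5.52
eef_pos: [0.6446, 0.1681, 0.1877]
tool_rot: [0.999, 0.032, -0.003, -0.002]
ft_force: [-0.2, -0.4, -0.3]
grip_width: 0.0134
```

```bash
python3 - <<'E'
from h import *
go(.61,.055,.15,94);o=bot.get_obs();print(o['eef_pos'],Ro.from_quat(o['tool_rot']).as_matrix()[:,2],o['joint_pos'])
E
```

```text
shift units [-0.691  1.847  0.625] yaw 3.66 turn -90.34
[0.64458319 0.16805752 0.18772049] [-0.00674889  0.00409197 -0.99996885] [0.25247158 0.60506362 0.44673078 1.41797637 0.00564813 1.75947277]
```

Call:
{"fn": "play_rows", "kwargs": {
  "deltas": [0, 0, 0, 0, -10.5, 0, 0, 0, 0, -10.5, 0, 0, 0, 0, -10.5, 0, 0, 0, 0, -10.5, 0, 0, 0, 0, -10.5, 0, 0, 0, 0, -10.5, 0, 0, 0, 0, -10.5, 0, 0, 0, 0, -10.5, 0, 0, 0, 0, -10, 0, 0, 0, 0, 0]
}}

```text
clock: 6.78
eef_pos: [0.6394, 0.1666, 0.1747]
tool_rot: [0.643, 0.766, -0.008, -0.009]
ft_force: [-0.0, 0.1, -1.4]
grip_width: 0.0135
```

```bash
python3 - <<'E'
from h import *
import pickle
go(.62,.055,.15,94);o=bot.get_obs();print(o['eef_pos'],Ro.from_quat(o['tool_rot']).as_matrix()[:,2],o['joint_pos'])
c=cam('wrist','w2');pickle.dump(c,open('w2.pkl','wb'))
E
```

```text
shift units [-1.778 -0.629  0.421] yaw 99.94 turn 5.94
[0.63940458 0.16661292 0.17472269] [-2.52646801e-02 -6.65773738e-04 -9.99680575e-01] [0.25230585 0.61482297 0.42972822 1.41033545 0.00566235 0.07869733]
```

View pics/w2.png

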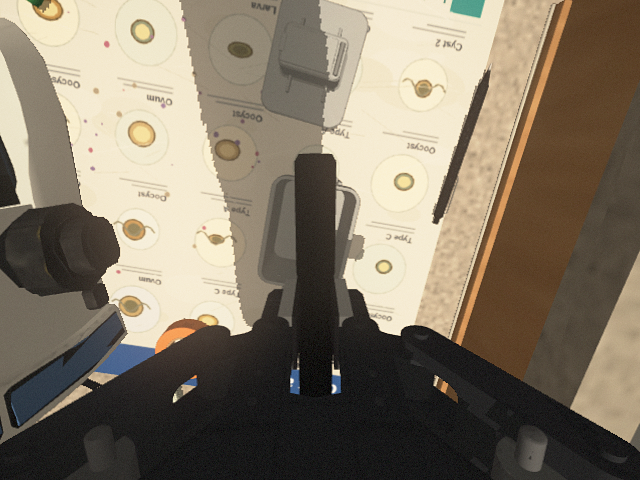

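The wrist view shows the marker held straight (from (315,155) to (318,390)), with the microscope knob well to the left. Next I straighten it and move it to the right-hand strip.

Call:
{"fn": "play_rows", "kwargs": {
  "deltas": [0, -0.85, -0.2, 0, 9, 0, -0.85, 0, 0, 0, 0, 0, 0, 0, 0]
}}

```text
clock: 7.2
eef_pos: [0.6362, 0.0619, 0.1727]
tool_rot: [0.705, 0.709, -0.01, -0.009]
ft_force: [0.8, -0.3, -0.0]
grip_width: 0.0138
```

```bash
python3 - <<'E'
from h import *
go(.61,.063,.005,90);o=bot.get_obs();print(o['eef_pos'],Ro.from_quat(o['tool_rot']).as_matrix()[:,2])
E
```

```text
shift units [ 0.023 -0.36   2.806] yaw 90.28 turn 0.28
[0.63621227 0.06193187 0.17270514] [-0.02749035 -0.00117008 -0.99962138]
```

Call:
{"fn": "play_rows", "kwargs": {
  "deltas": [0, 0, -0.15, 0.7, 0, 0, 0, -0.1, 0.7, 0, 0, 0, 0, 0.7, 0, 0, 0, 0, 0.5, 0, 0, 0, 0, 0, 0]
}}

```text
clock: 7.82
eef_pos: [0.6174, 0.065, 0.0132]
tool_rot: [0.708, 0.706, -0.008, -0.009]
ft_force: [0.4, -0.4, 1.1]
grip_width: 0.0133
```

Call:
{"fn": "play_rows", "kwargs": {
  "deltas": [0, 0, 0, 0.1, 0, 0, 0, 0, 0, 0]
}}

```text
clock: 8.07
eef_pos: [0.619, 0.0662, 0.0091]
tool_rot: [0.708, 0.706, -0.007, -0.008]
ft_force: [-1.0, 0.7, -0.7]
grip_width: 0.0138
```

Call:
{"fn": "play_rows", "kwargs": {
  "deltas": [0, 0, 0, 0.07, 0, 0, 0, 0, 0, 0]
}}

```text
clock: 8.32
eef_pos: [0.6207, 0.0665, 0.007]
tool_rot: [0.709, 0.706, -0.005, -0.007]
ft_force: [-0.7, -0.6, -0.2]
grip_width: 0.0134
```

Call:
{"fn": "play_rows", "kwargs": {
  "deltas": [0.4, 0, 0, 0, 0, 0.4, 0, 0, 0, 0, 0.4, 0, 0, 0, 0, 0.4, 0, 0, -0.3, 0, 0.4, 0, 0, -0.7, 0, 0.4, 0, 0, -0.7, 0, 0.4, 0, 0, -0.7, 0, 0.6, 0, 0, 0, 0]
}}

```text
clock: 9.32
eef_pos: [0.6244, 0.066, 0.1616]
tool_rot: [0.709, 0.705, -0.003, -0.005]
ft_force: [0.5, 0.1, 0.3]
grip_width: 0.0508
```

```bash
python3 - <<'E'
from h import *
o=bot.get_obs();print(o['eef_pos'],Ro.from_quat(o['tool_rot']).as_matrix()[:,2])
import pickle
go(.507,.141,.20,-3)
c=cam('wrist','w3');pickle.dump(c,open('w3.pkl','wb'))
a=c['color']
t=cam('top');b=t['color'][205:330,155:255]
cv2.imwrite('pics/m3.png',np.hstack([a[:, :],cv2.resize(b,None,fx=1.6,fy=3.84)]))
E
```

```text
[0.62438745 0.06596818 0.16156486] [-0.01183965  0.00312942 -0.99992501]
shift units [ 1.243 -1.97  -0.613] yaw 89.72 turn 92.72
```

View pics/m3.png

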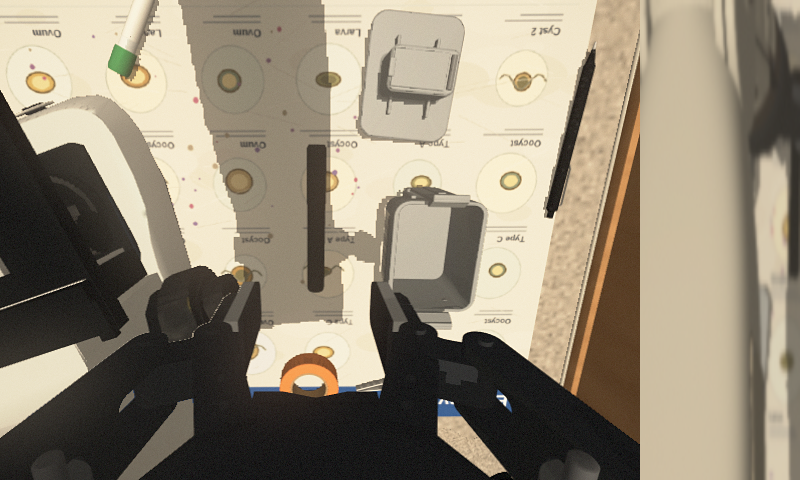

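The marker lies on the desk along x, at (316,145)–(315,290), clear of the container at (435,250). I'll crop in on the lid and container.

```bash
python3 - <<'E'
from h import *
import pickle
c=pickle.load(open('w3.pkl','rb'))['color']
a=cv2.resize(c[0:150,345:485],None,fx=4,fy=4,interpolation=2)[:, :]
b=cv2.resize(c[180:330,370:500],None,fx=4,fy=4,interpolation=2)
m=np.hstack([cv2.resize(a,(400,600)) if 0 else a[:600,40:480],b[:600,:360*1+160][:, :360+0] if 0 else b[:600,20:380+0+100]])
cv2.imwrite('pics/m4.png',m[:, :800] if m.shape[1]>800 else m);print(m.shape)
p=pickle.load(open('w3.pkl','rb'))
for q in [(316,146),(315,291)]: print(onz(p,*q,.0085).round(4))
E
```

```text
(600, 900, 3)
[0.5565 0.0685 0.0085]
[0.6915 0.067  0.0085]
```

View pics/m4.png

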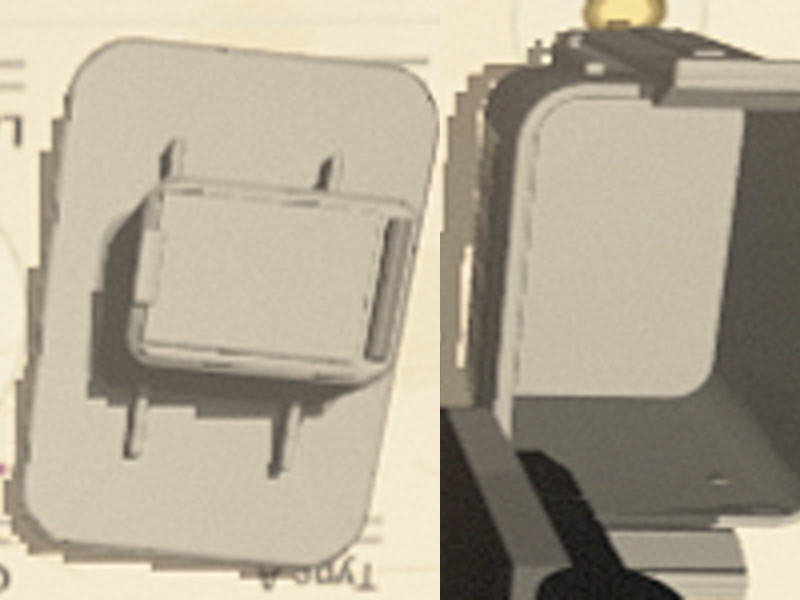

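```bash
python3 - <<'E'
from h import *
import pickle
c=pickle.load(open('w3.pkl','rb'))
L=lambda X,Y,z:onz(c,355+X/4,Y/4,z)[:2]
C=lambda X,Y,z:onz(c,375+(X-440)/4,180+Y/4,z)[:2]
def line(n,f,p,q,z):
    a,b=f(*p,z),f(*q,z);d=b-a;print(n,a.round(4),b.round(4),'ang',np.degrees(np.arctan2(d[1],d[0])).round(2),'mid',((a+b)/2).round(4));return a,b
line('lid -y',L,(70,110),(25,490),.018)
line('lid +y',L,(437,110),(367,520),.018)
line('lid near',L,(110,40),(400,68),.018)
line('lid far',L,(60,545),(320,566),.018)
line('hood near',L,(180,180),(390,200),.049)
line('hood far',L,(150,352),(370,375),.049)
line('hood -y',L,(155,195),(135,335),.049)
line('hood +y',L,(414,215),(390,365),.049)
line('rim -y',C,(523,130),(497,420),.056)
F=lambda X,Y,z:onz(c,X,Y,z)[:2]
line('rim +y',F,(487,215),(474,295),.056)
line('rim far',C,(620,524),(790,524),.056)
line('rim near',C,(560,88),(640,85),.056)
line('catch far',C,(615,530),(745,530),.07)
go(.507,.141,.20,-4)
E
```

```text
lid -y [0.47   0.1116] [0.5382 0.1053] ang -5.25 mid [0.5041 0.1084]
lid +y [0.4703 0.1811] [0.5443 0.1755] ang -4.38 mid [0.5073 0.1783]
lid near [0.4584 0.1186] [0.4633 0.1734] ang 84.91 mid [0.4609 0.146 ]
lid far [0.5489 0.1129] [0.5533 0.1667] ang 85.32 mid [0.5511 0.1398]
hood near [0.4898 0.1261] [0.493  0.1624] ang 84.86 mid [0.4914 0.1442]
hood far [0.5169 0.1225] [0.5209 0.1618] ang 84.23 mid [0.5189 0.1422]
hood -y [0.492  0.1219] [0.5141 0.1197] ang -5.7 mid [0.5031 0.1208]
hood +y [0.4954 0.1668] [0.5193 0.1652] ang -3.75 mid [0.5073 0.166 ]
rim -y [0.6051 0.1286] [0.6646 0.1269] ang -1.6 mid [0.6349 0.1277]
rim +y [0.6074 0.1979] [0.6737 0.1962] ang -1.51 mid [0.6405 0.1971]
rim far [0.6879 0.1535] [0.688  0.1885] ang 89.77 mid [0.6879 0.171 ]
rim near [0.5971 0.135 ] [0.5966 0.15  ] ang 91.91 mid [0.5969 0.1425]
catch far [0.6817 0.1478] [0.6818 0.1731] ang 89.77 mid [0.6817 0.1604]
shift units [ 1.247 -1.934 -0.675] yaw 89.72 turn 93.72
```

Call:
{"fn": "play_rows", "kwargs": {
  "deltas": [0.7, 0.42, -0.65, -0.2, 0, 0.7, 0.42, -0.65, -0.2, 0, 0.7, 0.42, -0.65, -0.2, 0, 0.7, 0, 0, 0, 10.5, 0.7, 0, 0, 0, 10.5, 0.7, 0, 0, 0, 10.5, 0.7, 0, 0, 0, 10.5, 0.7, 0, 0, 0, 10.5, 0.7, 0, 0, 0, 10.5, 0.7, 0, 0, 0, 10.5, 0.7, 0, 0, 0, 10.5, 0.7, 0, 0, 0, 10.5]
}}

```text
clock: 10.92
eef_pos: [0.4876, 0.1406, 0.1775]
tool_rot: [0.998, -0.063, -0.03, 0.006]
ft_force: [-0.7, 0.0, 0.1]
grip_width: 0.0601
```

```bash
python3 - <<'E'
from h import *
go(.506,.143,.12,-5);o=bot.get_obs();print(o['eef_pos'],Ro.from_quat(o['tool_rot']).as_matrix()[:,2])
E
```

```text
shift units [ 0.355 -0.093  0.938] yaw -7.23 turn -2.23
[0.48764993 0.14057228 0.17752276] [-0.06066716 -0.00801863 -0.99812584]
```

Call:
{"fn": "play_rows", "kwargs": {
  "deltas": [0.7, 0.3, -0.05, 0, -2, 0.7, 0, 0, 0, 0, 0.7, 0, 0, 0, 0, 0.7, 0, 0, 0, 0]
}}

```text
clock: 11.42
eef_pos: [0.5016, 0.1403, 0.172]
tool_rot: [0.998, -0.046, -0.036, 0.007]
ft_force: [0.7, -0.3, -0.6]
grip_width: 0.0597
```

```bash
python3 - <<'E'
from h import *
go(.506,.143,.12,-5);o=bot.get_obs();print(o['eef_pos'],Ro.from_quat(o['tool_rot']).as_matrix()[:,2],o['joint_vel'])
E
```

```text
shift units [ 0.13  -0.066  0.858] yaw -5.28 turn -0.28
[0.50156402 0.14030716 0.17197836] [-0.07180583 -0.01083799 -0.99735974] [ 1.74281811e-03 -1.93786383e-03 -1.24507447e-02  1.50948268e-03
  8.73760830e-05  2.11395648e-03]
```

Call:
{"fn": "play_rows", "kwargs": {
  "deltas": [0.7, 0.07, -0.05, 0.8, 0, 0.7, 0.1, -0.03, 0.7, 0, 0.7, 0, 0, 0.1, 0]
}}

```text
clock: 11.8
eef_pos: [0.5058, 0.1436, 0.0752]
tool_rot: [0.998, -0.046, -0.034, 0.006]
ft_force: [0.0, 0.1, 0.5]
grip_width: 0.0597
```

```bash
python3 - <<'E'
from h import *
go(.506,.143,.06,-5);o=bot.get_obs();print(o['eef_pos'],Ro.from_quat(o['tool_rot']).as_matrix()[:,2],o['joint_pos'],o['tau'])
E
```

```text
shift units [0.021 0.006 0.253] yaw -5.28 turn -0.28
[0.50578212 0.14359791 0.07524191] [-0.06791033 -0.00967781 -0.99764449] [ 0.27150209  0.4598229  -0.10746176  1.07158501  0.00888893  1.93364999] [-1.40439800e-02 -4.29847276e+01  2.14628094e+01  1.02479781e-01
  2.53846566e-02 -1.53686658e-03]
```

Call:
{"fn": "play_rows", "kwargs": {
  "deltas": [0.7, 0, 0, 0, 0, 0.7, 0, 0, 0, 0, 0.7, 0, 0, 0, 0, 0.7, 0, 0, 0, 0]
}}

```text
clock: 12.3
eef_pos: [0.5081, 0.1443, 0.08]
tool_rot: [0.998, -0.046, -0.03, 0.005]
ft_force: [-0.3, -0.6, 0.3]
grip_width: 0.0597
```

```bash
python3 - <<'E'
from h import *
go(.506,.143,.06,-5);o=bot.get_obs();print(o['eef_pos'],Ro.from_quat(o['tool_rot']).as_matrix()[:,2],o['joint_pos'],o['tau'])
E
```

```text
shift units [-0.013  0.021  0.335] yaw -5.27 turn -0.27
[0.50811181 0.14432077 0.07998291] [-0.06138855 -0.00783312 -0.99808321] [ 0.27161744  0.45413145 -0.10218484  1.07576031  0.00892411  1.9337772 ] [ 4.91203798e-03 -4.37042677e+01  2.17476296e+01  4.65992996e-01
  2.91797169e-02  2.71335978e-06]
```

Call:
{"fn": "play_rows", "kwargs": {
  "deltas": [0.7, -0.03, 0.02, 0.5, 0, 0.7, 0, 0, 0.35, 0, 0.7, 0, 0, 0.03, 0, 0.7, 0, 0, 0.03, 0, 0.7, 0, 0, 0.03, 0, 0.7, 0, 0, 0.03, 0, 0.7, 0, 0, 0.03, 0, 0.7, 0, 0, 0.03, 0, 0.7, 0, 0, 0.03, 0, 0.7, 0, 0, 0.03, 0]
}}

```text
clock: 13.55
eef_pos: [0.5071, 0.1441, 0.0187]
tool_rot: [0.999, -0.046, -0.025, 0.003]
ft_force: [0.1, -0.2, 0.1]
grip_width: 0.0598
```

```bash
python3 - <<'E'
from h import *
go(.506,.143,.024,-5);o=bot.get_obs();print(o['eef_pos'],Ro.from_quat(o['tool_rot']).as_matrix()[:,2],o['joint_pos'],o['ft_force'])
E
```

```text
shift units [-0.021  0.021 -0.087] yaw -5.27 turn -0.27
[0.50712716 0.1441044  0.01873549] [-0.05008851 -0.00466692 -0.99873388] [ 0.27170992  0.51573876 -0.18649948  0.91808374  0.00894712  1.93403136] [ 0.06301123 -0.15755395  0.10328453]
```

Call:
{"fn": "play_rows", "kwargs": {
  "deltas": [0.7, -0.02, 0.0, -0.08, 0, 0, 0, 0, 0, 0, 0, 0, 0, 0, 0, 0, 0, 0, 0, 0, 0, 0, 0, 0, 0, 0, 0, 0, 0, 0, 0, 0, 0, 0, 0, 0, 0, 0, 0, 0]
}}

```text
clock: 14.55
eef_pos: [0.5068, 0.1444, 0.0249]
tool_rot: [0.999, -0.046, -0.024, 0.003]
ft_force: [0.7, -0.7, 1.7]
grip_width: 0.029
```

```bash
python3 - <<'E'
from h import *
go(.506,.143,.024,-5);o=bot.get_obs();print(o['eef_pos'],Ro.from_quat(o['tool_rot']).as_matrix()[:,2],o['joint_pos'],o['ft_force'],o['grip_width'])
E
```

```text
shift units [-0.011  0.024  0.015] yaw -5.27 turn -0.27
[0.50684584 0.1444002  0.02487336] [-0.04832245 -0.0043884  -0.99882215] [ 0.27249085  0.50634579 -0.18310397  0.92908711  0.0087787   1.93478424] [ 0.73388555 -0.67645551  1.72753145] 0.029025610223319124
```

Call:
{"fn": "play_rows", "kwargs": {
  "deltas": [0, 0, 0, -0.6, 0, 0, 0, 0, -0.6, 0, 0, 0, 0, -0.6, 0, 0, 0.4, -0.05, 0, 0, 0, 0.4, -0.05, 0, 0, 0, 0.4, -0.05, 0, 0, 0, 0, 0, 0, 0]
}}

```text
clock: 15.42
eef_pos: [0.5833, 0.1467, 0.129]
tool_rot: [0.999, -0.046, -0.028, 0.004]
ft_force: [-0.9, -1.3, -0.4]
grip_width: 0.0289
```

```bash
python3 - <<'E'
from h import *
go(.6424,.1624,.13,-1.6);o=bot.get_obs();print(o['eef_pos'],Ro.from_quat(o['tool_rot']).as_matrix()[:,2],o['joint_pos'],o['ft_force'],o['grip_width'])
E
```

```text
shift units [ 0.955 -0.35  -0.074] yaw -5.25 turn -3.65
[0.58329097 0.146675   0.12898202] [-0.05625119 -0.00618813 -0.99839747] [0.24256658 0.54287703 0.18437353 1.26841464 0.00750435 1.9044813 ] [-0.86164144 -1.27374025 -0.35704153] 0.028862414497687738
```

Call:
{"fn": "play_rows", "kwargs": {
  "deltas": [0, 0.35, -0.12, -0.05, -1.8, 0, 0.35, -0.12, -0.05, -1.8, 0, 0.2, -0.1, -0.05, 0, 0, 0, 0, 0, 0]
}}

```text
clock: 15.92
eef_pos: [0.6348, 0.1634, 0.1322]
tool_rot: [0.999, -0.013, -0.033, 0.004]
ft_force: [-0.7, -0.3, -1.1]
grip_width: 0.0288
```

```bash
python3 - <<'E'
from h import *
go(.6424,.1624,.13,-1.6);o=bot.get_obs();print(o['eef_pos'],Ro.from_quat(o['tool_rot']).as_matrix()[:,2],o['joint_pos'],o['tau'])
E
```

```text
shift units [0.129 0.012 0.029] yaw -1.52 turn 0.08
[0.63478661 0.16335295 0.13221394] [-0.06585697 -0.00805057 -0.9977966 ] [0.24799888 0.65932083 0.39539263 1.37273628 0.00836138 1.84466133] [ 4.82512114e-02 -5.56931055e+01  2.55206394e+01  4.21586959e-01
  4.25142038e-02  4.99005080e-03]
```

Call:
{"fn": "play_rows", "kwargs": {
  "deltas": [0, 0, 0, 0, 0, 0, 0, 0, 0, 0, 0, 0, 0, 0, 0, 0, 0, 0, 0, 0]
}}

```text
clock: 16.42
eef_pos: [0.6317, 0.1626, 0.1319]
tool_rot: [0.999, -0.013, -0.035, 0.005]
ft_force: [0.8, 0.4, -1.0]
grip_width: 0.0291
```

```bash
python3 - <<'E'
from h import *
import pickle
go(.6424,.1624,.13,-1.6);o=bot.get_obs();print(o['eef_pos'],Ro.from_quat(o['tool_rot']).as_matrix()[:,2],o['joint_pos'],o['tau'])
c=cam('wrist','w5');pickle.dump(c,open('w5.pkl','wb'))
E
```

```text
shift units [ 0.18  -0.001  0.02 ] yaw -1.52 turn 0.08
[0.63173886 0.16262612 0.13192293] [-0.06933291 -0.00889793 -0.9975539 ] [0.24804918 0.65591567 0.38825875 1.37259309 0.00839666 1.84465735] [ 1.48547388e-02 -5.56424475e+01  2.48173320e+01  5.57946693e-01
  2.82907026e-02  1.40153770e-04]
```

View pics/w5.png

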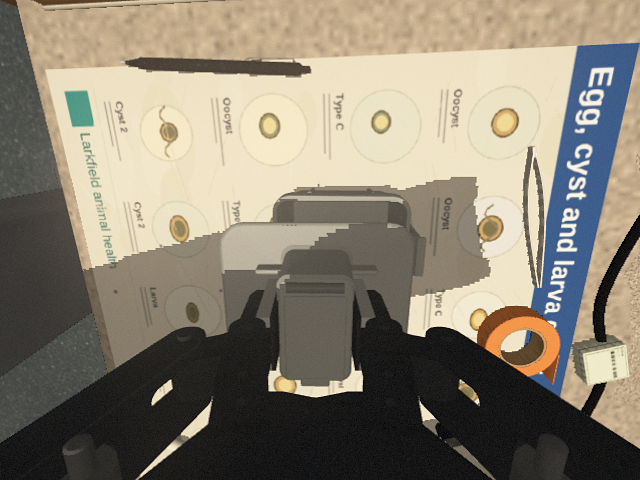

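Lid held square but tilted about 4° with the tool, since the arm drifts in pitch when it stays high. Low poses have been reducing this drift, so I go back over the free spot and let it level there.

Call:
{"fn": "play_rows", "kwargs": {
  "deltas": [0, -0.75, 0, 0.05, 0, 0, -0.75, 0.1, 0.05, 0, 0, -0.6, 0.1, 0, 0, 0, 0, 0, 0.6, 0, 0, 0, 0, 0.6, 0, 0, 0, 0, 0, 0, 0, 0, 0, 0, 0, 0, 0, 0, 0, 0, 0, 0, 0, 0, 0, 0, 0, 0, 0, 0]
}}

```text
clock: 17.73
eef_pos: [0.5016, 0.1542, 0.0666]
tool_rot: [0.999, -0.013, -0.029, 0.003]
ft_force: [0.4, 0.8, -1.2]
grip_width: 0.0292
```

```bash
cat > s.py <<'E'
from h import *
go(.6424,.1624,.105,-1.6);o=bot.get_obs();print(o['clock'],o['eef_pos'],Ro.from_quat(o['tool_rot']).as_matrix()[:,2],o['joint_pos'],o['ft_force'],o['grip_width'])
E
python3 s.py
```

```text
shift units [ 2.302 -0.195 -0.775] yaw -1.54 turn 0.06
17.725 [0.50158015 0.15415011 0.06657234] [-0.05747095 -0.00523914 -0.99833343] [ 0.29151585  0.45907837 -0.13398238  1.03432146  0.01149957  1.88872003] [ 0.3975019   0.82918808 -1.18467569] 0.02916422090494772
```

Call:
{"fn": "play_rows", "kwargs": {
  "deltas": [0, 0, 0, 0, 0, 0, 0, 0, 0, 0, 0, 0, 0, 0, 0, 0, 0, 0, 0, 0, 0, 0, 0, 0, 0, 0, 0, 0, 0, 0]
}}

```text
clock: 18.48
eef_pos: [0.5017, 0.1542, 0.0668]
tool_rot: [0.999, -0.013, -0.029, 0.003]
ft_force: [-0.3, -0.8, -1.4]
grip_width: 0.0289
```

```bash
python3 s.py
```

```text
shift units [ 2.3   -0.195 -0.77 ] yaw -1.54 turn 0.06
18.475 [0.5017324  0.1541881  0.06683897] [-0.05711865 -0.00513007 -0.99835422] [ 0.29150045  0.45878716 -0.13363121  1.03459463  0.01150191  1.88872307] [-0.34051274 -0.77074318 -1.3546951 ] 0.028860679390420467
```

Call:
{"fn": "play_rows", "kwargs": {
  "deltas": [0, 0, 0, -0.8, 0, 0, 0, 0, 0, 0, 0, 0, 0, 0, 0, 0, 0, 0, 0, 0]
}}

```text
clock: 18.98
eef_pos: [0.5034, 0.1541, 0.1143]
tool_rot: [0.999, -0.013, -0.03, 0.003]
ft_force: [0.6, -0.9, -1.2]
grip_width: 0.0291
```

```bash
python3 s.py
```

```text
shift units [ 2.317 -0.2    0.015] yaw -1.54 turn 0.06
18.975 [0.50341595 0.15412722 0.11431546] [-0.06000353 -0.00600003 -0.99818013] [ 0.290507    0.41625648 -0.06302303  1.15076328  0.01143892  1.88767757] [ 0.59498757 -0.92213546 -1.18755725] 0.029067416032775413
```

Call:
{"fn": "play_rows", "kwargs": {
  "deltas": [0, 0, 0, 0.8, 0, 0, 0, 0, 0, 0, 0, 0, 0, 0, 0, 0, 0, 0, 0, 0]
}}

```text
clock: 19.48
eef_pos: [0.5011, 0.154, 0.0666]
tool_rot: [0.999, -0.013, -0.03, 0.003]
ft_force: [-0.8, 0.0, -0.5]
grip_width: 0.0288
```

```bash
python3 s.py
```

```text
shift units [ 2.309 -0.198 -0.781] yaw -1.54 turn 0.06
19.475 [0.50105766 0.15396249 0.06655142] [-0.05949345 -0.00586592 -0.99821146] [ 0.29147203  0.45967609 -0.13320116  1.03662644  0.01147794  1.88864951] [-0.77784565  0.01975665 -0.52510307] 0.02882625152088347
```

Call:
{"fn": "play_rows", "kwargs": {
  "deltas": [0, 0, 0, -0.2, 0, 0, 0, 0, -0.2, 0, 0, 0, 0, -0.2, 0, 0, 0, 0, -0.2, 0, 0, 0, 0, 0, 0, 0, 0, 0, 0, 0]
}}

```text
clock: 20.23
eef_pos: [0.5067, 0.1551, 0.1221]
tool_rot: [1.0, -0.013, -0.026, 0.002]
ft_force: [-0.7, 0.1, -1.0]
grip_width: 0.0292
```

```bash
python3 s.py
```

```text
shift units [ 2.269 -0.184  0.168] yaw -1.54 turn 0.06
20.225 [0.50672474 0.15506261 0.1221468 ] [-0.05170161 -0.00346357 -0.99865657] [ 0.29038336  0.4090422  -0.05152685  1.16078091  0.01148487  1.88760098] [-0.70477197  0.09332755 -1.021536  ] 0.029178834102522398
```

Call:
{"fn": "play_rows", "kwargs": {
  "deltas": [0, 0, 0, 0.9, 0, 0, 0, 0, 0, 0, 0, 0, 0, 0.02, 0, 0, 0, 0, 0.02, 0, 0, 0, 0, 0.02, 0, 0, 0, 0, 0.02, 0, 0, 0, 0, 0.02, 0, 0, 0, 0, 0.02, 0, 0, 0, 0, 0.02, 0, 0, 0, 0, 0.02, 0, 0, 0, 0, 0.02, 0, 0, 0, 0, 0.02, 0]
}}

```text
clock: 21.72
eef_pos: [0.507, 0.1559, 0.0596]
tool_rot: [1.0, -0.013, -0.022, 0.001]
ft_force: [0.5, -0.3, -1.4]
grip_width: 0.0288
```

```bash
python3 s.py
```

```text
shift units [ 2.218 -0.167 -0.855] yaw -1.53 turn 0.07
21.725 [0.50699112 0.15589183 0.05962443] [-0.04389397 -0.00115585 -0.99903553] [ 0.29171906  0.46643553 -0.14203016  1.00471806  0.0115171   1.8890001 ] [ 0.50672069 -0.25344429 -1.36396391] 0.028758427236535853
```

Call:
{"fn": "play_rows", "kwargs": {
  "deltas": [0, 0, 0, -0.15, 0, 0, 0, 0, -0.15, 0, 0, 0, 0, -0.15, 0, 0, 0, 0, -0.15, 0, 0, 0, 0, 0, 0, 0, 0, 0, 0.9, 0, 0, 0, 0, 0, 0, 0, 0, 0, -0.15, 0, 0, 0, 0, -0.15, 0, 0, 0, 0, -0.15, 0, 0, 0, 0, -0.15, 0, 0, 0, 0, 0, 0]
}}

```text
clock: 23.22
eef_pos: [0.5139, 0.1576, 0.0906]
tool_rot: [1.0, -0.013, -0.015, -0.001]
ft_force: [1.0, 0.7, -0.7]
grip_width: 0.0292
```

```bash
python3 s.py
```

```text
shift units [ 2.131 -0.138 -0.302] yaw -1.53 turn 0.07
23.225 [0.51387636 0.15760866 0.09061292] [-0.02910994  0.00326589 -0.99957088] [ 0.29111292  0.43457635 -0.10080978  1.06236301  0.01148382  1.88849961] [ 1.00192558  0.72175565 -0.72514452] 0.029228938667911274
```

Call:
{"fn": "play_rows", "kwargs": {
  "deltas": [0, 0, 0, 0.7, 0, 0, 0, 0, 0, 0, 0, 0, 0, -0.15, 0, 0, 0, 0, -0.15, 0, 0, 0, 0, -0.15, 0, 0, 0, 0, -0.15, 0, 0, 0, 0, 0.9, 0, 0, 0, 0, 0, 0, 0, 0, 0, -0.15, 0, 0, 0, 0, -0.15, 0, 0, 0, 0, -0.15, 0, 0, 0, 0, -0.15, 0]
}}

```text
clock: 24.72
eef_pos: [0.5221, 0.1602, 0.0846]
tool_rot: [1.0, -0.013, -0.004, -0.005]
ft_force: [0.6, 0.5, -0.4]
grip_width: 0.0289
```

Call:
{"fn": "play_rows", "kwargs": {
  "deltas": [0, 0, 0, 0.7, 0, 0, 0, 0, 0, 0, 0, 0, 0, -0.15, 0, 0, 0, 0, -0.15, 0, 0, 0, 0, -0.15, 0, 0, 0, 0, -0.15, 0, 0, 0, 0, 0, 0]
}}

```text
clock: 25.6
eef_pos: [0.5278, 0.1619, 0.0905]
tool_rot: [1.0, -0.013, 0.004, -0.007]
ft_force: [1.0, 0.7, -0.7]
grip_width: 0.0291
```

```bash
python3 s.py
```

```text
shift units [ 1.91  -0.063 -0.227] yaw -1.54 turn 0.06
25.6 [0.52784903 0.16187496 0.0904548 ] [ 0.00784004  0.01437505 -0.99986594] [ 0.29123201  0.43281433 -0.10375747  1.02258605  0.01151885  1.88888859] [ 0.97046431  0.65055911 -0.69002869] 0.029081456333893377
```

Call:
{"fn": "play_rows", "kwargs": {
  "deltas": [0, 0, 0, -0.6, 0, 0, 0.4, 0, 0, 0, 0, 0.75, 0, 0, 0, 0, 0.7, 0, 0, 0, 0, 0, 0, 0, 0, 0, 0, 0, 0, 0]
}}

```text
clock: 26.35
eef_pos: [0.6387, 0.158, 0.1262]
tool_rot: [1.0, -0.013, 0.001, -0.007]
ft_force: [-0.3, 0.4, -0.7]
grip_width: 0.0288
```

```bash
python3 s.py; python3 - <<'E'
from h import *
import pickle
c=cam('wrist');pickle.dump(c,open('w6.pkl','wb'))
cv2.imwrite('pics/w6.png',cv2.resize(c['color'][170:320,200:460],None,fx=3,fy=3,interpolation=2))
E
```

```text
shift units [ 0.058 -0.07   0.354] yaw -1.48 turn 0.12
26.35 [0.63874842 0.15803688 0.12615229] [ 0.00270686  0.01326787 -0.99990831] [0.23688983 0.6070729  0.28892359 1.24690157 0.01226239 1.83359926] [-0.27781027  0.41667513 -0.70665294] 0.02878430835553636
```

View pics/w6.png

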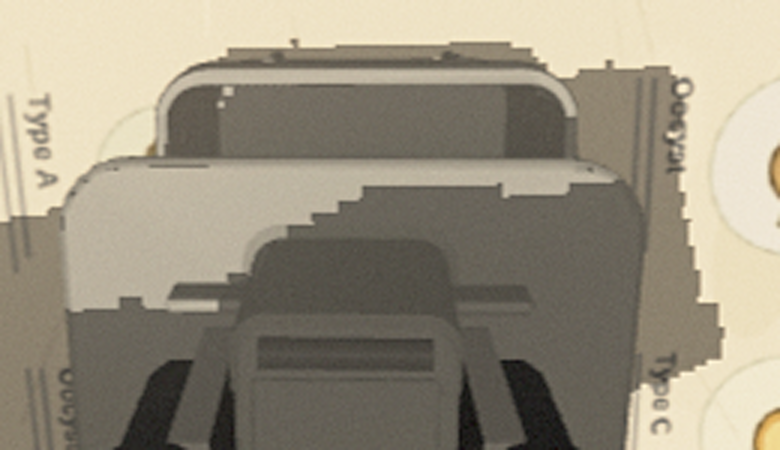

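```bash
python3 - <<'E'
from h import *
import pickle
c=pickle.load(open('w6.pkl','rb'))
P=lambda X,Y,z:onz(c,200+X/3,170+Y/3,z)[:2]
def line(n,p,q,z):
    a,b=P(*p,z),P(*q,z);d=b-a;print(n,a.round(4),b.round(4),'ang',np.degrees(np.arctan2(d[1],d[0])).round(2),'len',np.linalg.norm(d).round(4),'mid',((a+b)/2).round(4))
line('plate +y edge',(140,158),(590,172),.1193)
line('plate L-R',(66,230),(644,240),.1193)
line('plate L',(66,220),(70,300),.1193)
line('plate R',(644,240),(638,380),.1193)
line('hood',(250,380),(450,380),.152)
line('rim +y',(210,67),(530,67),.056)
line('rim L-R',(158,130),(578,135),.056)
E
```

```text
plate +y edge [0.6074 0.1939] [0.6767 0.1899] ang -3.3 len 0.0695 mid [0.6421 0.1919]
plate L-R [0.5949 0.1826] [0.6857 0.1787] ang -2.52 len 0.0909 mid [0.6403 0.1806]
plate L [0.595  0.1843] [0.5943 0.1709] ang -92.97 len 0.0134 mid [0.5947 0.1776]
plate R [0.6857 0.1787] [0.686  0.1545] ang -89.23 len 0.0241 mid [0.6859 0.1666]
hood [0.6262 0.1719] [0.6518 0.1712] ang -1.49 len 0.0257 mid [0.639  0.1716]
rim +y [0.6104 0.1989] [0.6786 0.1972] ang -1.46 len 0.0683 mid [0.6445 0.198 ]
rim L-R [0.5982 0.1855] [0.6894 0.1821] ang -2.16 len 0.0912 mid [0.6438 0.1838]
```

Call:
{"fn": "play_rows", "kwargs": {
  "deltas": [0, 0.05, -0.1, 0, 0, 0, 0.01, 0, 0.55, 0, 0, 0, 0, 0, 0, 0, 0, 0, 0, 0]
}}

```text
clock: 26.9
eef_pos: [0.6412, 0.1664, 0.0959]
tool_rot: [1.0, -0.012, 0.002, -0.007]
ft_force: [0.2, -0.2, -0.2]
grip_width: 0.0285
```

```bash
python3 s.py; python3 - <<'E'
from h import *
import pickle
c=cam('wrist');pickle.dump(c,open('w7.pkl','wb'))
cv2.imwrite('pics/w7.png',cv2.resize(c['color'][170:320,200:460],None,fx=3,fy=3,interpolation=2))
E
```

```text
shift units [ 0.022  0.064 -0.152] yaw -1.36 turn 0.24
26.9 [0.64120738 0.16638947 0.09591272] [ 0.00507689  0.01434914 -0.99988416] [0.24809237 0.63440067 0.25578042 1.18373034 0.01266349 1.84269607] [ 0.23733071 -0.18206451 -0.21150594] 0.028537523217734274
```

View pics/w7.png

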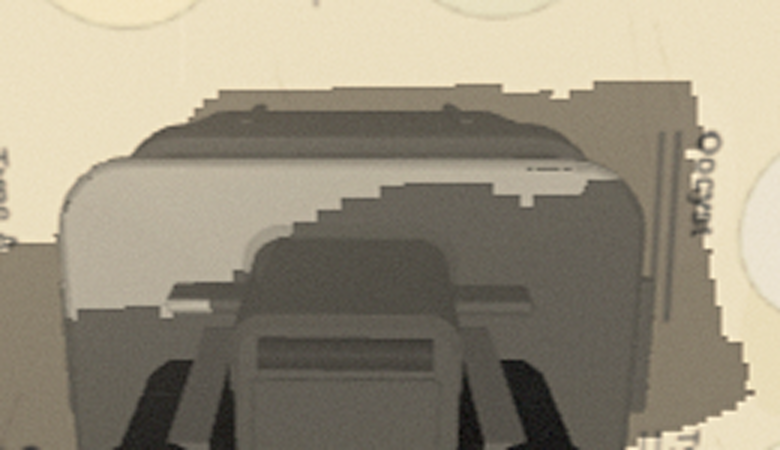

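```bash
python3 - <<'E'
from h import *
import pickle
c=pickle.load(open('w7.pkl','rb'))
P=lambda X,Y,z:onz(c,200+X/3,170+Y/3,z)[:2].round(4)
for n,p,z in [('plate+y',(140,158),.089),('plate+y',(590,172),.089),('plateL',(62,230),.089),('plateR',(644,240),.089),('rimA',(250,111),.056),('rimB',(470,111),.056),('lineA',(170,137),.056),('lineB',(550,137),.056)]: print(n,P(*p,z))
E
```

```text
plate+y [0.6098 0.2022]
plate+y [0.6792 0.1983]
plateL [0.5967 0.1909]
plateR [0.6882 0.1871]
rimA [0.6239 0.2031]
rimB [0.6647 0.2021]
lineA [0.6087 0.1986]
lineB [0.6797 0.1969]
```

Call:
{"fn": "play_rows", "kwargs": {
  "deltas": [0, 0.02, 0.045, 0.02, 0, 0, 0, 0, 0, 0]
}}

```text
clock: 27.2
eef_pos: [0.6429, 0.1637, 0.0964]
tool_rot: [1.0, -0.012, 0.003, -0.007]
ft_force: [0.1, -0.2, -0.9]
grip_width: 0.0293
```

Call:
{"fn": "play_rows", "kwargs": {
  "deltas": [0, 0, 0, 0.15, 0, 0, 0, 0, 0, 0]
}}

```text
clock: 27.45
eef_pos: [0.6432, 0.1637, 0.0873]
tool_rot: [1.0, -0.012, 0.004, -0.008]
ft_force: [-0.2, 0.4, -0.7]
grip_width: 0.0294
```

```bash
python3 s.py
```

```text
shift units [-0.011  0.017 -0.296] yaw -1.38 turn 0.22
27.45 [0.64324759 0.16365219 0.08726598] [ 0.00779229  0.01501798 -0.99985686] [0.24332376 0.64130675 0.24454297 1.16285039 0.01269853 1.8382198 ] [-0.1928706   0.41370958 -0.72875179] 0.029425621897104216
```

Call:
{"fn": "play_rows", "kwargs": {
  "deltas": [0, 0, 0, 0.12, 0, 0, 0, 0, 0, 0]
}}

```text
clock: 27.7
eef_pos: [0.6433, 0.1637, 0.0793]
tool_rot: [1.0, -0.012, 0.004, -0.008]
ft_force: [0.9, -0.2, -0.7]
grip_width: 0.0292
```

Call:
{"fn": "play_rows", "kwargs": {
  "deltas": [0, 0, 0, 0.08, 0, 0, 0, 0, 0, 0]
}}

```text
clock: 27.95
eef_pos: [0.6439, 0.1639, 0.0751]
tool_rot: [1.0, -0.012, 0.004, -0.008]
ft_force: [-0.7, -0.3, 0.7]
grip_width: 0.0291
```

Call:
{"fn": "play_rows", "kwargs": {
  "deltas": [0, 0, 0, 0.08, 0, 0, 0, 0, 0, 0]
}}

```text
clock: 28.2
eef_pos: [0.6443, 0.1642, 0.0712]
tool_rot: [1.0, -0.012, 0.005, -0.008]
ft_force: [-0.3, -0.5, -2.4]
grip_width: 0.0291
```

```bash
python3 s.py
```

```text
shift units [-0.026  0.022 -0.565] yaw -1.38 turn 0.22
28.2 [0.64434876 0.16423654 0.0711624 ] [ 0.01059369  0.01565483 -0.99982133] [0.24380673 0.65433264 0.22371617 1.12611883 0.0126349  1.83862534] [-0.26210862 -0.47244761 -2.3818739 ] 0.029126832260569235
```

Call:
{"fn": "play_rows", "kwargs": {
  "deltas": [0, -0.01, 0.01, 0.1, 0, 0, 0, 0, 0, 0]
}}

```text
clock: 28.45
eef_pos: [0.6452, 0.1641, 0.0663]
tool_rot: [1.0, -0.012, 0.007, -0.008]
ft_force: [0.1, 0.8, 0.3]
grip_width: 0.0288
```

Call:
{"fn": "play_rows", "kwargs": {
  "deltas": [0, 0, 0, 0.1, 0, 0, 0, 0, 0, 0]
}}

```text
clock: 28.7
eef_pos: [0.6459, 0.1646, 0.066]
tool_rot: [1.0, -0.012, 0.009, -0.009]
ft_force: [-0.8, 0.3, -1.3]
grip_width: 0.0288
```

```bash
python3 s.py
```

```text
shift units [-0.046  0.025 -0.651] yaw -1.37 turn 0.23
28.7 [0.64593474 0.16456478 0.06604125] [ 0.0181983   0.01810802 -0.99967041] [0.24345863 0.65563848 0.2116427  1.10477008 0.0131875  1.83814221] [-0.79936506  0.34068961 -1.26682341] 0.02883450142622048
```

Call:
{"fn": "play_rows", "kwargs": {
  "deltas": [0, -0.02, 0.01, 0.2, 0]
}}

```text
clock: 28.82
eef_pos: [0.6473, 0.1652, 0.0612]
tool_rot: [1.0, -0.012, 0.013, -0.011]
ft_force: [-11.5, -2.6, 47.0]
grip_width: 0.0294
```

```bash
python3 s.py
```

```text
shift units [-0.062  0.033 -0.732] yaw -1.37 turn 0.23
28.825 [0.64727717 0.16520517 0.06123851] [ 0.02573003  0.02140082 -0.99943983] [0.24327505 0.65643378 0.19935609 1.0835834  0.01457326 1.83798827] [-11.53812815  -2.60354478  46.95194752] 0.02939085944532519
```

Call:
{"fn": "play_rows", "kwargs": {
  "deltas": [0, 0, 0, 0, 0]
}}

```text
clock: 28.95
eef_pos: [0.6475, 0.1654, 0.0624]
tool_rot: [1.0, -0.012, 0.014, -0.011]
ft_force: [-1.1, 0.7, -2.4]
grip_width: 0.0291
```

```bash
python3 s.py; python3 - <<'E'
from h import *
import pickle
c=cam('wrist');pickle.dump(c,open('w8.pkl','wb'))
s=cam('side');pickle.dump(s,open('s8.pkl','wb'))
a=cv2.resize(c['color'][190:340,210:450],None,fx=3.3,fy=3.3,interpolation=2)
b=cv2.resize(s['color'][270:370,150:290],None,fx=1.1,fy=1,interpolation=2)
cv2.imwrite('pics/w8.png',a)
print(a.shape)
E
```

```text
shift units [-0.064  0.035 -0.713] yaw -1.37 turn 0.23
28.95 [0.64745515 0.16537142 0.0624053 ] [ 0.02726719  0.02203927 -0.9993852 ] [0.24334004 0.65457521 0.19914923 1.08358738 0.01482059 1.83800314] [-1.07514272  0.74247714 -2.41977337] 0.029131669413910172
(495, 792, 3)
```

View pics/w8.png

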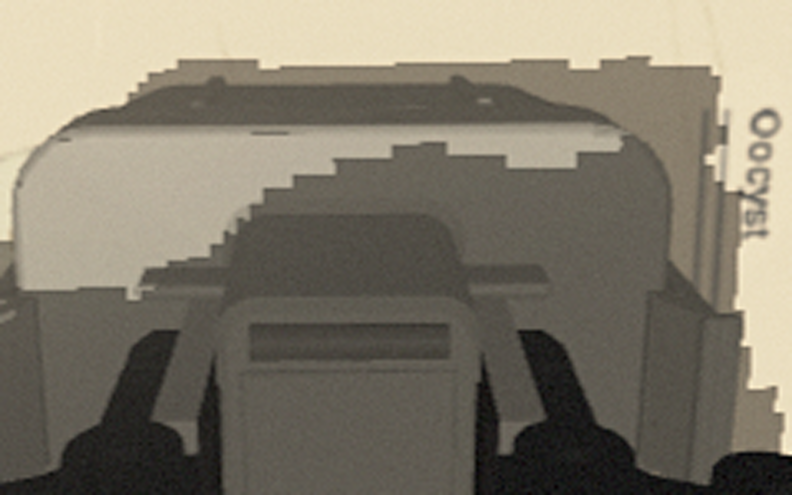

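The wrist view shows both catches standing over the plate's ends: left inner edge at X≈48 against the plate edge at 15, right 645 against 670. It looks snapped in; next I check it in numbers.

```bash
python3 - <<'E'
from h import *
import pickle
c=pickle.load(open('w8.pkl','rb'))
P=lambda X,Y,z:onz(c,210+X/3.3,190+Y/3.3,z)[:2].round(4)
for z in(.060,.064,.068): print('plate',z,P(15,200,z),P(670,200,z))
for z in(.062,.064,.0705): print('catch bottom/inner',z,P(48,400,z),P(637,400,z),' top',P(40,295,z),P(650,295,z), 'outer R',P(738,320,z))
print(P(100,125,.060),P(600,127,.060))
E
```

```text
plate 0.06 [0.6016 0.1897] [0.6928 0.1869]
plate 0.064 [0.6028 0.1909] [0.6915 0.1882]
plate 0.068 [0.6039 0.1922] [0.6901 0.1895]
catch bottom/inner 0.062 [0.6039 0.1603] [0.6889 0.1571]  top [0.6043 0.1764] [0.69   0.1735] outer R [0.7028 0.1692]
catch bottom/inner 0.064 [0.6044 0.1613] [0.6883 0.1582]  top [0.6048 0.1772] [0.6894 0.1743] outer R [0.702  0.1701]
catch bottom/inner 0.0705 [0.6063 0.1646] [0.6863 0.1617]  top [0.6066 0.1798] [0.6873 0.1771] outer R [0.6994 0.173 ]
[0.6141 0.2   ] [0.6825 0.1977]
```

Call:
{"fn": "play_rows", "kwargs": {
  "deltas": [0, -0.01, 0, 0.08, 0]
}}

```text
clock: 29.18
eef_pos: [0.648, 0.1653, 0.061]
tool_rot: [1.0, -0.012, 0.015, -0.011]
ft_force: [-11.6, -5.5, 41.7]
grip_width: 0.029
```

```bash
python3 s.py
```

```text
shift units [-0.071  0.034 -0.738] yaw -1.39 turn 0.21
29.175 [0.64802046 0.16534722 0.06095149] [ 0.02994184  0.02226284 -0.99930368] [0.24329452 0.65488462 0.19552713 1.07700527 0.01439465 1.83818063] [-11.61318297  -5.45792845  41.71637043] 0.029031179542423576
```

Call:
{"fn": "play_rows", "kwargs": {
  "deltas": [0, -0.01, 0, 0.01, 0]
}}

```text
clock: 29.3
eef_pos: [0.6478, 0.1653, 0.0615]
tool_rot: [1.0, -0.012, 0.016, -0.011]
ft_force: [0.8, 0.3, -0.1]
grip_width: 0.0286
```

```bash
python3 s.py; sleep 0.1; python3 - <<'E'
from h import *
import pickle
s=cam('side');t=cam('wrist');pickle.dump(t,open('w9.pkl','wb'));print(bot.get_obs()['ft_force'],bot.get_obs()['clock'])
for _ in range(8): cam('wrist')
o=bot.get_obs();print(o['ft_force'],o['clock'],o['eef_pos'],o['joint_vel'])
E
```

```text
shift units [-0.067  0.034 -0.728] yaw -1.4 turn 0.2
29.3 [0.64782876 0.16532848 0.06153557] [ 0.03137332  0.02253356 -0.9992537 ] [0.24337497 0.65292295 0.19349511 1.07547822 0.01430966 1.83842474] [ 0.83724955  0.34631489 -0.10603831] 0.0286401267405567
[-2.4954279  -0.60000122 11.69775343] 29.4
[-2.68777005 -0.7421228  11.30038367] 29.8 [0.64788361 0.1653546  0.06141045] [-0.00146508 -0.00036752  0.00089562  0.0006521  -0.00025514 -0.0004626 ]
```

```bash
python3 - <<'E'
from h import *
import pickle
o=bot.get_obs();print(o['ft_force'],o['ft_torque'])
# plate corner points vs. depth plane consistency: find plate/hood edges change between w8 and w9
a=pickle.load(open('w8.pkl','rb'));b=pickle.load(open('w9.pkl','rb'))
for c in(a,b):
    print([proj(c,p).round(1) for p in [(.60,.20,.06),(.69,.20,.06)]])
s=cam('side');t=cam('top')
# marker check in top view
m=cv2.inRange(t['color'],(0,0,0),(60,60,60)); print([proj(t,p).round(0) for p in [(.556,.068,.0085),(.69,.067,.0085)]])
m=cv2.inRange(s['color'],(0,0,0),(70,70,70));n,l,st,ce=cv2.connectedComponentsWithStats(m)
p=[proj(s,q) for q in [(.5565,.0685,.0085),(.6915,.067,.0085)]];print(np.round(p))
for k in range(0,11):
    q=p[0]+(p[1]-p[0])*k/10;print(s['color'][int(round(q[1])),int(round(q[0]))],end=' ')
E
```

```text
[-2.68777005 -0.7421228  11.30038367] [-0.24421081  0.86649504  0.02669006]
[array([208.6, 228.8]), array([408.5, 223.1])]
[array([206.9, 229.5]), array([408.1, 223.5])]
[array([251., 277.]), array([253., 223.])]
[[270. 318.]
 [233. 276.]]
[52 61 66] [38 48 53] [38 47 52] [38 47 52] [38 48 50] [40 47 52] [40 50 53] [63 79 89] [66 82 91] [68 84 92] [66 83 92]
```

```bash
python3 - <<'E'
from h import *
t=cam('top');s=cam('side')
for c,n in((t,'top'),(s,'side')):
    p=[proj(c,q) for q in [(.5565,.0685,.0085),(.6915,.067,.0085)]]
    for k in range(11):
        q=np.round(p[0]+(p[1]-p[0])*k/10).astype(int);w=c['color'][q[1]-3:q[1]+4,q[0]-3:q[0]+4].sum(2)//3
        print(n,k,q,w[3],end='\n')
o=bot.get_obs();print(o['clock'],o['ft_force'],o['eef_pos'],o['grip_width'])
E
```

```text
top 0 [250 277] [97 90 88 86 80 80 91]
top 1 [251 271] [68 52 51 51 51 55 74]
top 2 [251 266] [65 52 51 52 52 54 76]
top 3 [251 261] [69 54 52 52 53 53 68]
top 4 [251 255] [95 66 53 53 53 54 68]
top 5 [252 250] [ 73  55  54  53  54  62 114]
top 6 [252 244] [109  62  54  54  53  59 111]
top 7 [252 239] [118  67  54  55  53  57 106]
top 8 [252 233] [142  84  57  54  53  53  65]
top 9 [253 228] [ 77  56  55  55  55  64 119]
top 10 [253 222] [174 157 153 152 155 166 181]
side 0 [270 318] [ 48  48  53  58  74  92 103]
side 1 [266 314] [54 49 45 49 47 47 48]
side 2 [262 310] [56 45 45 46 45 46 47]
side 3 [259 306] [55 47 47 45 45 46 48]
side 4 [255 301] [55 47 45 45 44 47 48]
side 5 [251 297] [89 58 45 46 43 45 47]
side 6 [248 293] [76 51 43 45 46 51 58]
side 7 [244 288] [84 70 73 77 76 78 80]
side 8 [240 284] [80 79 81 78 79 79 81]
side 9 [237 280] [80 80 79 78 79 80 80]
side 10 [233 276] [80 80 82 81 81 80 81]
30.0 [-2.90422141 -0.73979571 11.73083513] [0.64785792 0.16531854 0.06134629] 0.028825784255685882
```

```bash
python3 -c "
from workcell import ticket,bot
print(ticket.job_done());o=bot.get_obs();print(o['clock'],o['ft_force'])"
```

```text
the job is handed in; nothing more can be done
None
the job is handed in; nothing more can be done
```

I laid the marker on the desk and set the lid on the container. I pressed it down past the catches and handed the job in at about 30 s, still holding it down. No verdict came back.

**Marker:** it lies flat at about (0.62, 0.068), roughly 95 mm from the container's centre. The top view still showed it dark along its whole line just before hand-in.

**Lid:** in the wrist view both catches stood upright over the plate's ends. Their inner edges measured about 85 mm apart, against 86 mm by design. The plate was level with the rim to the roughly 2 mm that view can resolve. The plate was firm under a push of 42 to 47 N, which was more than the 15 N suggested. The push was then eased and stayed at 11 to 12 N until hand-in.

**What did not go cleanly or is less certain:**
- **Arm tilt:** the tool's tilt drifted by up to about 4° during the moves, so I spent several seconds levelling it before placing the lid. It was still tilted about 2° at the end.
- **Lid slip:** the hand ended about 4 mm lower than I expected. I think the lid slid up between the pads during the hard push, so the fingertips now press on its plate.
- **Side push and moment:** at hand-in the wrist still read about 3 N sideways and 0.9 Nm. I did not measure the container's tilt or the lid's tilt directly; I judged them acceptable from the geometry.
- **Other items:** I did not re-check the syringes, tube, forceps and cup in the cameras. There was no sign of contact with them during the run.

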